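# Kit the hardware for one lift stand

## Task

Make up the hardware kit for one lift stand in the yellow kit tray: lay the long rocker arm in the long channel, put the ring bushing over the peg, the six-lobed knob in the round nest and the U bracket in the plain square pocket, each upright as it stands now and sitting flat on the tray floor. Leave the look-alikes (short rocker arm, solid plug, L bracket), the tin and the wrench where they are.

Things in the scene. Friction and masses are not known exactly. Their poses are not given: they have to be found in the camera images.
- tray: Yellow kit tray, fixed to the bench, 232 (x) x 136 (y) mm, any yaw. Origin: centre of underside, z up. Floor 4 mm, walls 4 mm thick, 16 high. +y half: channel along x, inside 224 x 52, centre (0, 38). -y half: three pockets 72 x 72 inside, centres y -28: x -76 with a steel peg (10 dia., top 18 above bench); x 0 with the round nest (ring wall, 64 inside dia., 16 high); x 76 plain and empty.
- rocker_long: Long rocker arm, bright steel, wanted: flat bar 104 (x) x 24 (y) x 10 mm with round ends, a dark hole mark at each end, and a round upright hub in the middle, 26 mm diameter, top 36 mm above the underside; grip it by the hub. About 0.25 kg. Origin: centre of the underside, z up.
- bushing: Bright steel ring bushing standing on end, wanted: outside diameter 44, through hole 30, height 34 mm. About 0.18 kg. Origin: centre of the underside, z up.
- knob: Black plastic hand knob with six round lobes, wanted: 44 mm across opposite lobes (the first lobe points along its x), 40 mm across the pairs of lobes (closing along its y), height 34 mm; the lobes run from 10 mm up to the top, and below them is a round 28 mm foot on which it stands. About 0.07 kg. Origin: centre of the underside, z up.
- u_bracket: Dark steel U bracket, wanted: base plate 44 (x) x 40 (y) x 6 mm with two upright walls along x, at +y and -y, 6 mm thick, top 36 mm above the underside; 40 mm over the walls' outsides. About 0.2 kg. Origin: centre of the underside, z up.
- rocker_short: Short rocker arm, not wanted: like the long one, but its bar is only 64 mm long; hub 26 mm diameter, 36 mm high. Origin: centre of the underside, z up.
- plug: Solid steel plug, not wanted: same outside as the bushing (44 mm diameter, 34 mm high) but with no hole. Origin: centre of the underside, z up.
- l_bracket: Dark steel L bracket, not wanted: same base as the U bracket (44 x 40 x 6 mm) but only one upright wall, at +y, 36 mm high. Origin: centre of the underside, z up.
- tin: Small closed tin painted green, bystander: 52 mm diameter, 42 mm high. Origin: centre of the underside, z up.
- wrench: Steel wrench lying flat on the bench beyond the tray, bystander: about 170 mm long along its x. Origin: centre of the underside.
Mind the look-alikes: they are no part of the job. Leave any red look-alike of the u_bracket alone.

How it is judged (in metres and radians):
At the end, for the whole second after the job is handed in: In tray axes, from pocket centre: rocker within 66 mm x, 16 mm y; bushing, knob 13 mm; U bracket 18 mm; each on the tray floor within 3 mm, upright within 0.1 rad, still (under 0.02 m/s, 0.2 rad/s). Short rocker, plug, L bracket, tin and wrench within 20 mm of their start (x of rocker_long in the frame of tray between -0.066 and 0.066 m and y of rocker_long in the frame of tray between 0.022 and 0.054 m and z of rocker_long in the frame of tray between 0.001 and 0.007 m and angle between each of rocker_long, bushing, knob, u_bracket's own z axis and vertical below 0.1 rad and linear speed of each of rocker_long, bushing, knob, u_bracket below 0.02 m/s and angular speed of each of rocker_long, bushing, knob, u_bracket below 0.2 rad/s and x of bushing in the frame of tray between -0.089 and -0.063 m and y of bushing in the frame of tray between -0.041 and -0.015 m and z of bushing in the frame of tray between 0.001 and 0.007 m and x of knob in the frame of tray between -0.013 and 0.013 m and y of knob in the frame of tray between -0.041 and -0.015 m and z of knob in the frame of tray between 0.001 and 0.007 m and x of u_bracket in the frame of tray between 0.058 and 0.094 m and y of u_bracket in the frame of tray between -0.046 and -0.01 m and z of u_bracket in the frame of tray between 0.001 and 0.007 m and distance of each of rocker_short, plug, l_bracket, tin, wrench from where it was at the start of the episode below 0.02 m); the robot touches nothing.
It fails at once if the short rocker arm is shifted more than 20 mm from where it lay (distance of rocker_short from where it was at the start of the episode above 0.02 m).
It fails at once if the solid plug is shifted more than 20 mm from where it lay (distance of plug from where it was at the start of the episode above 0.02 m).
It fails at once if the L bracket is shifted more than 20 mm from where it lay (distance of l_bracket from where it was at the start of the episode above 0.02 m).
It fails at once if the tin is shifted more than 20 mm from where it lay (distance of tin from where it was at the start of the episode above 0.02 m).
It fails at once if the wrench is shifted more than 20 mm from where it lay (distance of wrench from where it was at the start of the episode above 0.02 m).
It also fails if it takes over 104 s, if anything falls off the work surface, if the arm or the gripper's body presses on something with over 40 N, if the wrist force passes 120 N, or if a joint passes its speed limit or range.

## Robot

A 7-joint arm with a two-finger parallel gripper is mounted at the origin on the work surface. World frame = base frame: x ahead of the robot, y to its left, z up, the work surface at z = 0. Lengths are in mm, angles in rad, forces in N, time in s.
With the tool pointing down it reaches from about 350 to 900 mm from the base axis. Payload 19.9 kg.
Tool frame: the origin (TCP) lies at the very end of the fingers, on their centre line; the grasp point (between the pads) lies 19 mm behind it; y points along the fingers, x is the direction in which the jaws open and shut, and the axes are right-handed (so a half turn about y gives the same grasp; the last joint's range is limited). The gripper opens to 85 mm and grips with 20 to 120 N. Pads are 22 mm wide; open, the fingers measure 114 mm over their backs; the gripper's body (76 mm by 85 mm) begins 54 mm behind the grasp point. The pads swing forward as they close: fully open they stand 13 mm farther back than shut.
Start: joints at [1.079, 0.417, -0.01, 1.614, 0.005, 1.111, -0.053], TCP at [271.733, -562.816, 231.26] pointing down, gripper open.
Joint ranges: [-2.81, 2.81], [-0.39, 2.02], [-1.27, 1.25], [0.06, 2.57], [-1.19, 4.33], [0.19, 2], [-2.82, 2.82]. Speed limits (rad/s): [1.89, 1.89, 2.39, 2.39, 3.01, 3.01, 3.01].

## Interface

Orientations are given as a unit quaternion [x, y, z, w].
In Python, from bench import state, capture, finish_job gives the robot as it stands.
- The arm moves only by the tool step_arm, never from a script. Its argument "increments" is a list of rows, each an object with "hand": the finger opening in cm, from 0 to 8.54; "translation": the shift along the world's x, y, z in cm, a list of three; "delta_rot": the turn, a rotation vector about the world's x, y, z in degrees, a list of three. A call has exactly 5 rows; each row is the pose to reach, as a shift and turn from the pose commanded when the call began; what a row does not reach only later rows make up. A row lasts 1/12 s, in which the tool goes at most 41.7 mm and 7.16 degrees, less where a joint would pass 70% of its speed; a pose out of reach is approached as far as the arm can. A call with a gripper value outside its range is refused whole. The fingers move at their own pace and stop on an object; "newtons" is the grip in N (left out, the last holds). Time passes only in rows, so rows that repeat a pose let the fingers close, or fill a call up. It gives the time, the measured TCP pose, the force and the opening at its end, in the units of the state.
- state(): the state, without advancing time (a new reading comes with each control period).
- capture(name): name is "scene" or "side" or "wrist"; returns a dict with "frame" (420x560x3 uint8, red, green, blue), "fovy" (degrees; the focal length in pixels is half the picture's height over the tangent of half this angle, whatever the lens; pixels are square), "cx", "cy" (the principal point, pixels), "D" ([k1, k2, p1, p2, k3] as OpenCV has them; the pictures are not rectified), "extrinsics" (4x4, takes a point from world to camera coordinates); the wrist camera has in their place "T_tool_cam" (4x4, takes a point from camera to tool coordinates, whose origin is the TCP and whose axes are the tool frame's). Camera axes: x right, y down, z forward; pixel columns grow to the right and rows downward; lengths in mm; the calibration is good to about 2 mm. A picture is of the moment at which its call begins: read the wrist's pose just before it. There is no depth.
- finish_job(): hands the job in, once; it reports no verdict.
The state is a dict: "time_s": time; "q": joint angles; "qd": joint speeds; "joint_efforts": joint torques, N m; "tool_pos": TCP position; "orientation": TCP orientation; "wrist_force": force on the tool from outside, world axes, zero at the start; "moment": the same for the moment, N m; "width": opening from 0.0 (shut) to 1.0 (fully open).
Only numpy, scipy, OpenCV 4.12 (cv2) and the standard library are available. Lean on these libraries where they do the work, as an engineer would, in place of code of your own. Each camera call takes 0.05 s, during which the arm holds its last target. There are 200 camera calls.

## Working session

There is one attempt and no reset: what is moved stays moved. The work goes in short steps, Python scripts to look and compute and a tool call to move; the robot and the scene stay as the last step left them, time stands still between calls to the robot, and variables do not carry over. Pictures are saved under pics/ and viewed, about 12 in all and at most 16, crops included, and the job is handed in when it is done.

Besides the shell and the picture viewer there is one more tool, called after "Emit:" by a JSON object that holds its "op" and its "data". step_arm: Moves the arm, as the interface text tells. Its arguments: {"type":"object","properties":{"increments":{"type":"array","items":{"type":"object","properties":{"hand":{"type":"number"},"translation":{"type":"array","items":{"type":"number"}},"delta_rot":{"type":"array","items":{"type":"number"}}}}},"newtons":{"type":"number"}},"required":["increments"]}

```bash
mkdir -p pics; ls
python3 - <<'E'
from bench import state,capture
import cv2,pickle
s=state();print(s)
for n in("scene","side"):
    c=capture(n);pickle.dump(c,open(n+"0.pkl","wb"));cv2.imwrite(f"pics/{n}0.png",c["frame"][:,:,::-1]);print({k:v for k,v in c.items() if k!="frame"})
E
```

```text
pics
{'time_s': 0.0, 'q': array([ 1.07949404,  0.41797606, -0.01031354,  1.61417858,  0.00468271,
        1.11070922, -0.05299245]), 'qd': array([ 0.00106291, -0.0003609 ,  0.00140885,  0.0009623 , -0.00079767,
       -0.00197293,  0.00079808]), 'joint_efforts': array([-6.53760890e-05, -8.64450288e+01,  6.79041166e-01, -4.34902990e+01,
        1.91739335e-02,  7.57955073e-03, -8.73332374e-05]), 'tool_pos': array([ 271.58812592, -562.51408213,  230.6570671 ]), 'orientation': array([-0.59870413,  0.37628422, -0.37551116,  0.59912846]), 'wrist_force': array([-0.91954595, -0.09509681, -0.54802108]), 'moment': array([-0.0368527 ,  0.00979776, -0.0165854 ]), 'width': 0.9971197412081269}
{'fovy': 54.378669230506055, 'cx': 279.2612853635925, 'cy': 214.79173439030023, 'D': array([0.00293221, 0.        , 0.        , 0.        , 0.        ]), 'extrinsics': array([[ 7.01020497e-01,  7.13077528e-01, -9.52372958e-03,
        -3.85219971e+02],
       [ 5.15108571e-01, -5.15544228e-01, -6.84746164e-01,
        -2.29230862e+02],
       [-4.93187006e-01,  4.75115342e-01, -7.28719417e-01,
         1.22094020e+03],
       [ 0.00000000e+00,  0.00000000e+00,  0.00000000e+00,
         1.00000000e+00]])}
{'fovy': 57.16808504744905, 'cx': 276.43783407952793, 'cy': 205.7709942779824, 'D': array([-0.00882445,  0.        ,  0.        ,  0.        ,  0.        ]), 'extrinsics': array([[-7.26666947e-01, -6.86916041e-01,  1.00747743e-02,
         3.98328977e+02],
       [-4.67655881e-01,  4.83869435e-01, -7.39708285e-01,
         2.99254589e+02],
       [ 5.03242611e-01, -5.42233088e-01, -6.72852251e-01,
         7.59963935e+02],
       [ 0.00000000e+00,  0.00000000e+00,  0.00000000e+00,
         1.00000000e+00]])}
```

View pics/scene0.png

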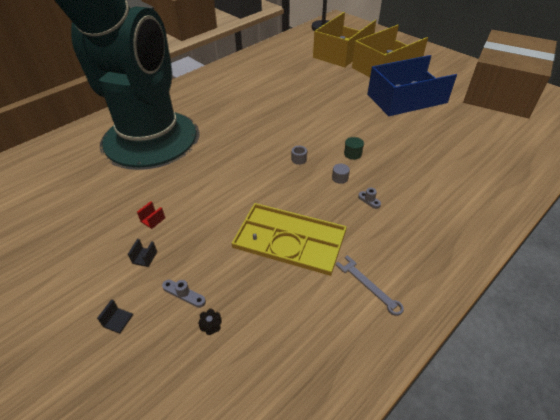

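View pics/side0.png

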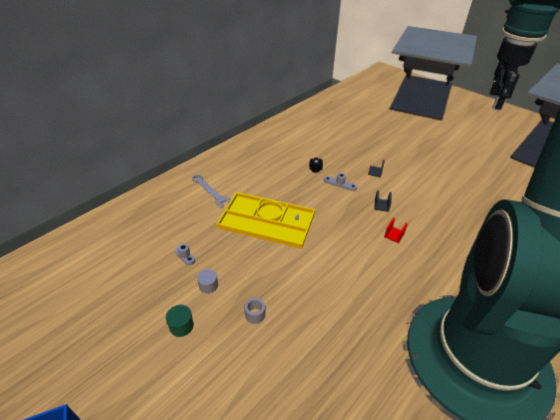

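The wanted pieces are in both views. Pixels below are scene, then side.

| Piece | Scene | Side |
|---|---|---|
| Long rocker (not the short one at 370,198) | (183,291) | (341,181) |
| Bushing with hole (not the plug at 341,174) | (299,155) | (255,311) |
| Knob | (210,321) | (316,164) |
| Dark U bracket (not the L at 115,317 or the red U at 151,215) | (143,253) | (383,201) |

The tray is at (290,238). Its peg is at lower left (255,237), so tray +x runs right in the scene view and the channel is on the far side.

```bash
cat > h.py <<'E'
import numpy as np,cv2,pickle
from bench import state,capture
from scipy.spatial.transform import Rotation as R
def cam(c,s=None):
    """returns K,D,world->cam 4x4"""
    f=210/np.tan(np.radians(c["fovy"])/2)
    K=np.array([[f,0,c["cx"]],[0,f,c["cy"]],[0,0,1.]])
    if "extrinsics" in c: E=np.array(c["extrinsics"])
    else:
        T=np.eye(4);T[:3,:3]=R.from_quat(s["orientation"]).as_matrix();T[:3,3]=s["tool_pos"]
        E=np.linalg.inv(T@c["T_tool_cam"])
    return K,np.array(c["D"]),E
def rays(m,px):
    K,D,E=m
    p=cv2.undistortPoints(np.array(px,float).reshape(-1,1,2),K,D)[:,0]
    d=np.c_[p,np.ones(len(p))]@E[:3,:3]
    return -E[:3,:3].T@E[:3,3],d/np.linalg.norm(d,axis=1)[:,None]
def onplane(m,px,z):
    o,d=rays(m,px);return o+d*((z-o[2])/d[:,2])[:,None]
def tri(views):
    """views: [(m,px)]; least squares point and rms miss"""
    A=np.zeros((3,3));b=np.zeros(3);L=[]
    for m,px in views:
        o,d=rays(m,[px]);P=np.eye(3)-np.outer(d[0],d[0]);A+=P;b+=P@o;L.append((P,o))
    x=np.linalg.solve(A,b);return x,max(np.linalg.norm(P@(x-o)) for P,o in L)
def proj(m,X):
    K,D,E=m
    return cv2.projectPoints(np.array(X,float).reshape(-1,3),cv2.Rodrigues(E[:3,:3])[0],E[:3,3],K,D)[0][:,0]
def mask(f,lo,hi):
    return cv2.inRange(cv2.cvtColor(f,cv2.COLOR_RGB2HSV),lo,hi)
def snap(n,name,**k):
    s=state();c=capture(n);pickle.dump((c,s),open(name+".pkl","wb"));cv2.imwrite(f"pics/{name}.png",c["frame"][:,:,::-1]);return c,cam(c,s),s
E
python3 - <<'E'
from h import *
np.set_printoptions(precision=1,suppress=True)
A=pickle.load(open("scene0.pkl","rb"));B=pickle.load(open("side0.pkl","rb"));a=cam(A);b=cam(B)
for n,p,q in [("bush top",(299,150.5),(255,304)),("rocker hub top",(181.5,285),(341,176)),("knob top",(210,315),(316,160)),("plug top",(341,170),(208,275)),("peg",(255,236),(297,217)),("Lbr",(115,318),(377,172)),
 ("tr",(255,208),(315,208)),("tr2",(346,233),(304,243)),("tr3",(332,269),(219,225)),("tr4",(235,242),(237,196))]:pass
for n,p,q in [("bush top",(299,150.5),(255,304)),("rocker hub top",(181.5,285),(341,176)),("knob top",(210,315),(316,160)),("peg",(255,236),(297,217)),("plug top",(341,170),(208,275)),("U",(143,255),(383,205))]:
    print(n,*tri([(a,p),(b,q)]))
for c,m in((A,a),(B,b)):
    k=mask(c["frame"],(22,150,120),(35,255,255));cs=max([x for x in cv2.findContours(k,0,2)[0] if 100<cv2.boundingRect(x)[1]<300],key=cv2.contourArea)
    h=cv2.approxPolyDP(cv2.convexHull(cs),4,True)[:,0];P=onplane(m,h,16);print(np.c_[h,P])
    print(cv2.minAreaRect(onplane(m,cv2.convexHull(cs)[:,0],16)[:,:2].astype(np.float32)))
# tool axes, wrist cam
c,m,s=snap("wrist","w0");print(R.from_quat(s["orientation"]).as_matrix(),c["T_tool_cam"],c["fovy"])
# axis of rocker by two hole marks
for m,px in((a,[(168,286),(200,300)]),(b,[(327,180),(354,186)])):print(onplane(m,px,10))
E
```

```text
bush top [387.9 235.   36.1] 0.10561128754601386
rocker hub top [ 519.3 -245.4   34. ] 0.33996547691001
knob top [ 617.  -248.3   41.2] 0.0682250575705159
peg [512.9 -42.4  11.9] 0.26310632747921237
plug top [519.1 254.5  33.8] 0.44791863782678165
U [ 374.3 -252.7    5.8] 0.7900231766074669
[[232.  242.  492.3 -93.1  16. ]
 [254.  203.  435.2  25.3  16. ]
 [345.  226.  641.5 124.5  16. ]
 [331.  271.  701.6   4.3  16. ]]
((568.6946411132812, 14.881179809570312), (233.24005126953125, 138.16261291503906), 25.564498901367188)
[[314.  209.  497.3 -95.1  16. ]
 [301.  247.  432.9  34.1  16. ]
 [216.  223.  647.6 125.   16. ]
 [235.  192.  705.3   6.3  16. ]]
((568.9177856445312, 18.989395141601562), (235.47930908203125, 151.48568725585938), 25.709423065185547)
[[ 0.4 -0.   0.9]
 [-0.9  0.   0.4]
 [-0.  -1.  -0. ]] [[   1.     0.    -0.     0.5]
 [   0.    -0.3    1.  -142.7]
 [  -0.    -1.    -0.3   79. ]
 [   0.     0.     0.     1. ]] 70.42656333507739
[[ 484.8 -260.8   10. ]
 [ 558.8 -233.8   10. ]]
[[ 554.3 -227.1   10. ]
 [ 479.6 -260.1   10. ]]
```

Estimates so far: tray centre about (569,14) mm, yaw about 25.6°. The predicted peg position (512,-44) agrees with the triangulated (513,-42). Heights agree to about 2 mm for the bushing and hub tops, but the knob top reads 41 against 34 given, so that needs a closer look. I'm moving over the left cluster for a close wrist view.

Emit:
{"op": "step_arm", "data": {"increments": [{"hand":8.5,"translation":[2.3,3.1,0],"delta_rot":[0,0,0]},{"hand":8.5,"translation":[4.6,6.2,0],"delta_rot":[0,0,0]},{"hand":8.5,"translation":[6.9,9.4,0],"delta_rot":[0,0,0]},{"hand":8.5,"translation":[9.2,12.5,0],"delta_rot":[0,0,0]},{"hand":8.5,"translation":[11.5,15.6,0],"delta_rot":[0,0,0]}]}}

```text
time_s: 0.57
tool_pos: [387.4, -405.1, 231.2]
orientation: [0.599, -0.376, 0.376, -0.599]
wrist_force: [0.6, -0.9, -0.7]
width: 1.001
```

Emit:
{"op": "step_arm", "data": {"increments": [{"hand":8.5,"translation":[3.0,4.0,0],"delta_rot":[0,0,0]},{"hand":8.5,"translation":[6.0,8.0,0],"delta_rot":[0,0,0]},{"hand":8.5,"translation":[9.0,12.0,0],"delta_rot":[0,0,0]},{"hand":8.5,"translation":[11.5,15.6,0],"delta_rot":[0,0,0]},{"hand":8.5,"translation":[11.5,15.6,0],"delta_rot":[0,0,0]}]}}

```text
time_s: 0.98
tool_pos: [503.7, -246.8, 231.3]
orientation: [-0.599, 0.375, -0.375, 0.6]
wrist_force: [0.7, 0.2, 0.2]
width: 0.995
```

Run:
```python
from h import *
c,m,s=snap("wrist","w1");print(s["time_s"],s["tool_pos"],R.from_quat(s["orientation"]).as_matrix().round(3))
```

```text
0.9833 [ 503.69722623 -246.82241961  231.26605451] [[ 0.438  0.     0.899]
 [-0.899  0.001  0.438]
 [-0.001 -1.     0.001]]
```

View pics/w1.png

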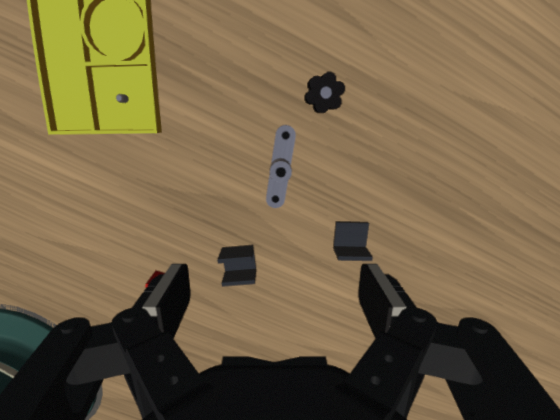

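The wrist view shows the rocker (hub 281,168; holes at 286,135 and 276,199), knob (325,93), dark U with two walls (238,265), L (351,240), red U (155,280) and peg (122,98). Next, one enlarged crop of the pieces plus measurements.

```bash
cat > m1.py <<'E'
from h import *
np.set_printoptions(precision=1,suppress=True)
A=pickle.load(open("scene0.pkl","rb"));B=pickle.load(open("side0.pkl","rb"));a=cam(A);b=cam(B)
c,s=pickle.load(open("w1.pkl","rb"));m=cam(c,s);f=c["frame"]
print("hub",tri([(m,(281,168)),(a,(181.5,284.5)),(b,(341,176))]))
print("knobtop",tri([(m,(326,92)),(a,(210,315)),(b,(316,160))]))
print("peg",tri([(m,(122,98)),(a,(255,235)),(b,(297,217))]))
h=onplane(m,[(286,135),(276,199)],10);d=h[0]-h[1];print("holes",h,np.linalg.norm(d),np.degrees(np.arctan2(d[1],d[0])))
g=cv2.cvtColor(f,cv2.COLOR_RGB2GRAY)
k=(g<60).astype(np.uint8);k[:,:200]=0;k[:60]=0
def blob(x0,y0,x1,y1):
    z=np.zeros_like(k);z[y0:y1,x0:x1]=k[y0:y1,x0:x1];return max(cv2.findContours(z,0,1)[0],key=cv2.contourArea)[:,0].astype(float)
kn=blob(295,65,355,120);P=onplane(m,kn,30)[:,:2];(cc,r)=cv2.minEnclosingCircle(P.astype(np.float32));cc=np.array(cc)
v=P-cc;rr=np.hypot(*v.T);th=np.arctan2(v[:,1],v[:,0]);ph=np.degrees(np.angle(np.sum((rr-rr.mean())*np.exp(6j*th))))/6
print("knob",cc,r,"lobe phase deg",ph)
u=blob(210,235,265,295);r=cv2.minAreaRect(onplane(m,u,36)[:,:2].astype(np.float32));print("U rect@36",r)
r=cv2.minAreaRect(onplane(m,u,0)[:,:2].astype(np.float32));print("U rect@0",r)
big=np.hstack([cv2.resize(f[y:y+70,x:x+70],(400,400),interpolation=2) for x,y in((205,230),(290,58))]);cv2.imwrite("pics/crop1.png",big[:,:,::-1])
E
python3 m1.py
```

```text
hub (array([ 520.8, -245.7,   34.5]), np.float64(2.8606675240477966))
knobtop (array([ 617.7, -249.9,   41.2]), np.float64(2.2711013322053657))
peg (array([512.8, -42.6,  12.4]), np.float64(2.0945337763770264))
holes [[ 558.3 -236.2   10. ]
 [ 481.6 -260.5   10. ]] 80.43241850484019 17.52279354641991
knob [ 617.7 -252.3] 22.436357498168945 lobe phase deg 13.65746557372899
U rect@36 ((387.11517333984375, -250.91323852539062), (54.391807556152344, 46.303184509277344), 31.113481521606445)
U rect@0 ((367.1197204589844, -254.9654541015625), (60.18402099609375, 51.234004974365234), 31.113508224487305)
```

View pics/crop1.png

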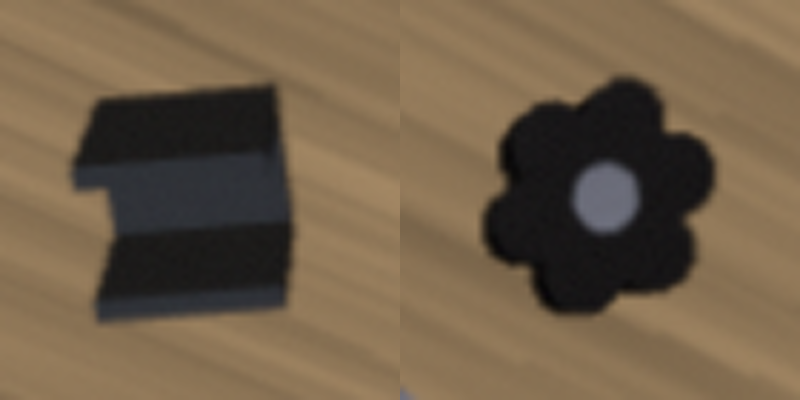

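The left crop shows a U with two walls: top-edge corners at crop (75,165), (275,150), (285,305) and (100,320). The right crop shows the six-lobed knob with its cap at (606,197). So both choices are right.

```bash
cat >> m1.py <<'E'
print("----")
q=np.array([(75,165),(275,150),(285,305),(100,320)])/5.714+[205,230]-0.4
for z in(0,36):
    P=onplane(m,q,z)[:,:2];print(z,P,P.mean(0))
    for i,j in((0,1),(3,2),(0,3),(1,2)):
        d=P[j]-P[i];print(np.hypot(*d).round(1),np.degrees(np.arctan2(d[1],d[0])).round(1),end=" | ")
# U in scene/side: bounding blobs
for C,mm,(x0,y0,x1,y1) in((A,a,(125,235,162,272)),(B,b,(368,185,398,216))):
    G=cv2.cvtColor(C["frame"],cv2.COLOR_RGB2GRAY);z=np.zeros_like(G);z[y0:y1,x0:x1]=(G[y0:y1,x0:x1]<70)
    k2=max(cv2.findContours(z,0,1)[0],key=cv2.contourArea)[:,0];x,y=k2.mean(0);cc=cv2.minEnclosingCircle(k2)[0];print("\nblob",cc,onplane(mm,[cc],18))
# project a U model centre guess
print(proj(m,[(519.5,-247,36),(619,-250,34)]))
E
python3 m1.py | sed -n '/----/,$p'
```

```text
----
0 [[ 365.3 -226.4]
 [ 390.7 -268.8]
 [ 352.2 -289.2]
 [ 327.4 -248.9]] [ 358.9 -258.3]
49.4 -59.1 | 47.4 -58.4 | 44.1 -149.3 | 43.6 -152.1 | 36 [[ 385.5 -225.1]
 [ 408.4 -263.4]
 [ 373.6 -281.9]
 [ 351.2 -245.4]] [ 379.7 -254. ]
44.7 -59.1 | 42.8 -58.4 | 39.8 -149.3 | 39.4 -152.1 | 
blob (142.5, 252.5) [[ 377.1 -253.1   18. ]]

blob (382.177978515625, 200.6864471435547) [[ 380.5 -252.5   18. ]]
[[280.1 171.8]
 [323.5  90.7]]
```

The U's top corners on the z=36 plane measure 44.7/42.8 x 39.8/39.4 mm, which confirms its height and size. It is centred at (379.5,-254) with its y axis at 29°. The rocker hub is at (519.5,-247.5), so I'm grasping it now.

Emit:
{"op": "step_arm", "data": {"increments": [{"hand":8.5,"translation":[0.5,0,-3.4],"delta_rot":[0,0,0]},{"hand":8.5,"translation":[1.0,0,-7.0],"delta_rot":[0,0,0]},{"hand":8.5,"translation":[1.6,-0.1,-11.0],"delta_rot":[0,0,0]},{"hand":8.5,"translation":[1.6,-0.1,-14.5],"delta_rot":[0,0,0]},{"hand":8.5,"translation":[1.6,-0.1,-17.0],"delta_rot":[0,0,0]}]}}

```text
time_s: 1.45
tool_pos: [516.6, -251.3, 58.0]
orientation: [0.599, -0.377, 0.375, -0.599]
wrist_force: [0.4, 0.2, -0.0]
width: 0.994
```

Emit:
{"op": "step_arm", "data": {"increments": [{"hand":8.5,"translation":[0,0,-1.8],"delta_rot":[0,0,0]},{"hand":8.5,"translation":[0,0,-3.2],"delta_rot":[0,0,0]},{"hand":8.5,"translation":[0,0,-4.2],"delta_rot":[0,0,0]},{"hand":8.5,"translation":[0,0,-4.6],"delta_rot":[0,0,0]},{"hand":8.5,"translation":[0,0,-4.6],"delta_rot":[0,0,0]}]}}

```text
time_s: 1.87
tool_pos: [517.4, -251.8, 14.7]
orientation: [0.599, -0.376, 0.376, -0.599]
wrist_force: [0.3, -0.6, 0.2]
width: 0.996
```

Emit:
{"op": "step_arm", "data": {"increments": [{"hand":1.0,"translation":[0,0,0],"delta_rot":[0,0,0]},{"hand":1.0,"translation":[0,0,0],"delta_rot":[0,0,0]},{"hand":1.0,"translation":[0,0,0],"delta_rot":[0,0,0]},{"hand":1.0,"translation":[0,0,0],"delta_rot":[0,0,0]},{"hand":1.0,"translation":[0,0,0],"delta_rot":[0,0,0]}], "newtons": 60}}

```text
time_s: 2.28
tool_pos: [517.9, -251.7, 15.7]
orientation: [-0.599, 0.376, -0.376, 0.599]
wrist_force: [0.6, -3.6, 18.6]
width: 0.293
```

Emit:
{"op": "step_arm", "data": {"increments": [{"hand":1.0,"translation":[0,0,0],"delta_rot":[0,0,0]},{"hand":1.0,"translation":[0,0,0],"delta_rot":[0,0,0]},{"hand":1.0,"translation":[0,0,0],"delta_rot":[0,0,0]},{"hand":1.0,"translation":[0,0,0],"delta_rot":[0,0,0]},{"hand":1.0,"translation":[0,0,0],"delta_rot":[0,0,0]}]}}

```text
time_s: 2.7
tool_pos: [517.9, -251.8, 15.9]
orientation: [-0.599, 0.376, -0.376, 0.599]
wrist_force: [-2.9, 2.2, 10.9]
width: 0.286
```

The grip holds at about 25 mm on the hub, so I'm lifting and checking.

Emit:
{"op": "step_arm", "data": {"increments": [{"hand":1.0,"translation":[0,0,1.0],"delta_rot":[0,0,0]},{"hand":1.0,"translation":[0,0,3.0],"delta_rot":[0,0,1.5]},{"hand":1.0,"translation":[0,0,5.5],"delta_rot":[0,0,3]},{"hand":1.0,"translation":[0,0,7.5],"delta_rot":[0,0,5]},{"hand":1.0,"translation":[0,0,8.5],"delta_rot":[0,0,7]}]}}

```text
time_s: 3.12
tool_pos: [518.5, -252.2, 103.3]
orientation: [0.621, -0.337, 0.339, -0.621]
wrist_force: [-0.5, 0.3, -3.6]
width: 0.276
```

Run:
```python
from h import *
c,m,s=snap("wrist","w2");print(s["time_s"],s["tool_pos"],s["wrist_force"],s["moment"],s["width"])
```

```text
3.1167 [ 518.48152179 -252.19809018  103.29662548] [-0.5103043   0.29515275 -3.60996147] [-0.00499794 -0.03771679 -0.06373129] 0.27572937095073136
```

View pics/w2.png

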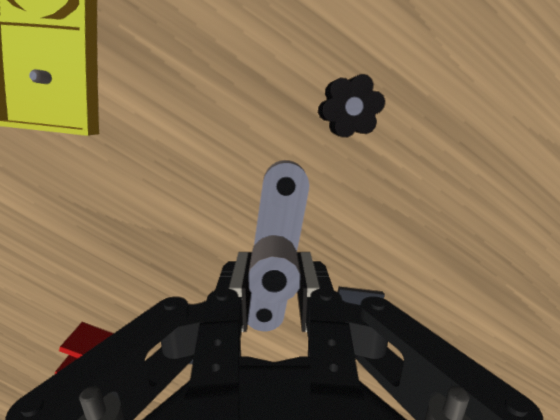

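The rocker hangs level in the jaws (holes at 286,186 and 264,315), gripped by the hub. I'm carrying it to above the channel.

Emit:
{"op": "step_arm", "data": {"increments": [{"hand":1.0,"translation":[0.4,2.5,0],"delta_rot":[0,0,0]},{"hand":1.0,"translation":[0.8,6.0,0],"delta_rot":[0,0,0]},{"hand":1.0,"translation":[1.2,9.5,0],"delta_rot":[0,0,0]},{"hand":1.0,"translation":[1.6,13.0,0],"delta_rot":[0,0,0]},{"hand":1.0,"translation":[2.0,16.5,0],"delta_rot":[0,0,0]}]}}

```text
time_s: 3.58
tool_pos: [537.3, -85.3, 100.1]
orientation: [0.621, -0.339, 0.339, -0.62]
wrist_force: [0.7, 0.6, -2.1]
width: 0.277
```

Emit:
{"op": "step_arm", "data": {"increments": [{"hand":1.0,"translation":[0.4,3.5,0],"delta_rot":[0,0,0]},{"hand":1.0,"translation":[0.8,7.0,0],"delta_rot":[0,0,0]},{"hand":1.0,"translation":[1.2,10.5,0],"delta_rot":[0,0,0]},{"hand":1.0,"translation":[1.4,13.0,0],"delta_rot":[0,0,0]},{"hand":1.0,"translation":[1.4,13.6,0],"delta_rot":[0,0,0]}]}}

```text
time_s: 4.0
tool_pos: [551.5, 54.4, 100.2]
orientation: [-0.621, 0.338, -0.337, 0.622]
wrist_force: [-0.4, 0.0, -2.8]
width: 0.277
```

Run:
```python
from h import *
np.set_printoptions(precision=1,suppress=True)
c,s=pickle.load(open("w2.pkl","rb"));m=cam(c,s)
h=onplane(m,[(286,186),(264.5,315)],97.4);d=h[0]-h[1];print("bar w2",h.mean(0),np.hypot(*d[:2]),np.degrees(np.arctan2(d[1],d[0])),s["tool_pos"])
c,m,s=snap("wrist","w3");print(s["time_s"],s["tool_pos"],s["wrist_force"],s["width"])
```

```text
bar w2 [ 521.7 -250.9   97.4] 79.99231510722265 24.35185124142113 [ 518.5 -252.2  103.3]
4.0 [551.5  54.4 100.2] [-0.4  0.  -2.8] 0.27729676882521925
```

View pics/w3.png

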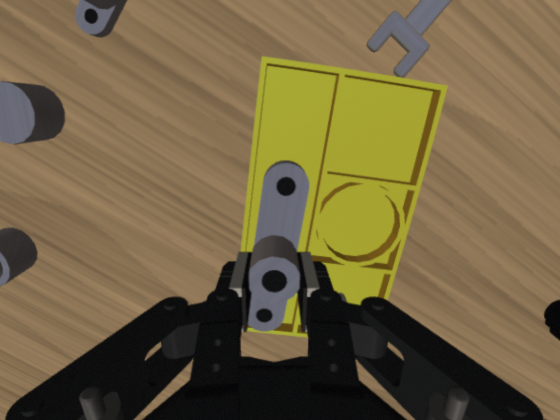

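The view shows the tray corners (263,58) and (446,86), the nest ring centre near (359,221), and the rocker over the channel.

Run:
```python
from h import *
np.set_printoptions(precision=1,suppress=True)
c,s=pickle.load(open("w3.pkl","rb"));m=cam(c,s)
P=onplane(m,[(263,58),(446,86),(359,219),(342,75),(416,184)],16)[:,:2];print(P);d=P[0]-P[1];print(np.hypot(*d),np.degrees(np.arctan2(d[1],d[0]))-90)
y=np.radians(25.6);Rt=np.array([[np.cos(y),-np.sin(y)],[np.sin(y),np.cos(y)]])
for p,l in zip(P,[(116,68),(116,-68),(0,-28)]):print("centre est",p-Rt@l)
print("div",(P[3:]-[569.3,15])@Rt)
h=onplane(m,[(286,186),(264.5,315)],94.3).mean(0)[:2];print("rocker in tray",(h-[569.3,15])@Rt)
A=pickle.load(open("scene0.pkl","rb"));B=pickle.load(open("side0.pkl","rb"))
for a,b,w in[((346,233),(219,225),None)]:pass
print("ring tri",tri([(m,(359,219)),(cam(A),(287,245)),(cam(B),(270,210))]))
```

```text
[[644.7 124. ]
 [702.9   3.6]
 [586.5  -5.5]
 [666.   71.2]
 [634.6 -25.6]]
133.73510073391537 25.809797435358462
centre est [569.4  12.6]
centre est [568.9  14.8]
centre est [574.4  19.7]
div [[111.5   8.9]
 [ 41.3 -64.8]]
rocker in tray [ 4.4 43.1]
ring tri (array([584.4,  -9.5,  12. ]), np.float64(2.4821565620210753))
```

Tray corners seen from close up put the centre at about (569.2,14) with yaw 25.7°. The rocker sits at tray (4,43), so I'm shifting 5 mm toward -y, lowering and releasing.

Emit:
{"op": "step_arm", "data": {"increments": [{"hand":1.0,"translation":[0.2,-0.5,-1.5],"delta_rot":[0,0,1]},{"hand":1.0,"translation":[0.2,-0.5,-3.5],"delta_rot":[0,0,1]},{"hand":1.0,"translation":[0.2,-0.5,-5.5],"delta_rot":[0,0,1]},{"hand":1.0,"translation":[0.2,-0.5,-7.2],"delta_rot":[0,0,1]},{"hand":1.0,"translation":[0.2,-0.5,-7.9],"delta_rot":[0,0,1]}]}}

```text
time_s: 4.47
tool_pos: [552.5, 42.7, 19.2]
orientation: [0.624, -0.335, 0.333, -0.623]
wrist_force: [-1.9, -0.4, 8.2]
width: 0.281
```

Emit:
{"op": "step_arm", "data": {"increments": [{"hand":1.0,"translation":[0,0,0],"delta_rot":[0,0,0]},{"hand":1.0,"translation":[0,0,0],"delta_rot":[0,0,0]},{"hand":5.5,"translation":[0,0,0],"delta_rot":[0,0,0]},{"hand":5.5,"translation":[0,0,0],"delta_rot":[0,0,0]},{"hand":5.5,"translation":[0,0,0],"delta_rot":[0,0,0]}]}}

```text
time_s: 4.88
tool_pos: [554.2, 44.1, 22.0]
orientation: [-0.623, 0.333, -0.334, 0.624]
wrist_force: [-0.3, 0.9, 0.4]
width: 0.642
```

Emit:
{"op": "step_arm", "data": {"increments": [{"hand":5.5,"translation":[0,0,0],"delta_rot":[0,0,0]},{"hand":5.5,"translation":[0,0,1.5],"delta_rot":[0,0,0]},{"hand":5.5,"translation":[0,0,4.5],"delta_rot":[0,0,0]},{"hand":5.5,"translation":[0,0,8],"delta_rot":[0,0,0]},{"hand":8.5,"translation":[0,0,12],"delta_rot":[0,0,0]}]}}

```text
time_s: 5.3
tool_pos: [552.9, 44.2, 142.0]
orientation: [0.624, -0.334, 0.332, -0.623]
wrist_force: [0.7, -0.1, 0.7]
width: 0.772
```

Run:
```python
from h import *
c,m,s=snap("wrist","w4");print(s["time_s"],s["tool_pos"],s["wrist_force"],s["width"])
```

```text
5.3 [552.86411279  44.22335742 141.98221209] [ 0.7186625  -0.09349756  0.71776536] 0.7718035425361739
```

View pics/w4.png

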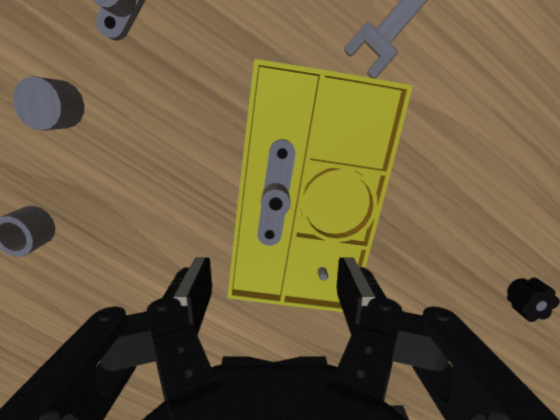

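The rocker lies flat in the channel, hub at (275,203) with both hole marks inside. Next is the knob, triangulating its cap across the two wrist views: w1 (326,92) and w4 (541,306).

Run:
```python
from h import *
np.set_printoptions(precision=1,suppress=True)
V={}
for n in("w1","w2","w4"):
    c,s=pickle.load(open(n+".pkl","rb"));V[n]=cam(c,s)
    print(n,R.from_quat(s["orientation"]).as_matrix()[:,0],s["tool_pos"])
print(tri([(V["w1"],(326,92)),(V["w4"],(541,306))]),tri([(V["w1"],(326,92)),(V["w2"],(354,105.5)),(V["w4"],(541,306))]))
for n,p in(("w1",(326,92)),("w2",(354,105.5)),("w4",(541,306))):print(onplane(V[n],[p],34))
h=onplane(V["w4"],[(282,153),(269.5,234.5)],14);y=np.radians(25.7);Rt=np.array([[np.cos(y),-np.sin(y)],[np.sin(y),np.cos(y)]]);print("rocker tray",(h[:,:2]-[569.2,14])@Rt)
print("peg",(onplane(V["w4"],[(322,270)],18)[:,:2]-[569.2,14])@Rt)
```

```text
w1 [ 0.4 -0.9 -0. ] [ 503.7 -246.8  231.3]
w2 [ 0.5 -0.8  0. ] [ 518.5 -252.2  103.3]
w4 [ 0.6 -0.8 -0. ] [552.9  44.2 142. ]
(array([ 618.6, -253. ,   34. ]), np.float64(0.3395114597770392)) (array([ 618.7, -252.8,   34.2]), np.float64(0.43261966584186873))
[[ 619. -253.   34.]]
[[ 619.  -252.7   34. ]]
[[ 618.3 -252.9   34. ]]
rocker tray [[ 42.9  33.2]
 [-37.6  33.6]]
peg [[-67.1 -24.3]]
```

The knob cap is at (618.6,-253) with z 34.0, which agrees with the text. Going to the knob with the jaws at -76° so they close across the lobe pairs.

Emit:
{"op": "step_arm", "data": {"increments": [{"hand":8.5,"translation":[0.6,-2.5,0],"delta_rot":[0,0,-4]},{"hand":8.5,"translation":[1.3,-6.0,0],"delta_rot":[0,0,-8]},{"hand":8.5,"translation":[2.0,-9.5,0],"delta_rot":[0,0,-12]},{"hand":8.5,"translation":[2.7,-13.0,0],"delta_rot":[0,0,-16]},{"hand":8.5,"translation":[3.4,-16.5,0],"delta_rot":[0,0,-20]}]}}

```text
time_s: 5.77
tool_pos: [587.9, -122.5, 141.7]
orientation: [-0.556, 0.437, -0.438, 0.556]
wrist_force: [1.0, -0.1, 0.4]
width: 0.998
```

Emit:
{"op": "step_arm", "data": {"increments": [{"hand":8.5,"translation":[0.9,-3.5,0],"delta_rot":[0,0,0]},{"hand":8.5,"translation":[1.8,-7.0,-1],"delta_rot":[0,0,0]},{"hand":8.5,"translation":[2.6,-10.5,-2],"delta_rot":[0,0,0]},{"hand":8.5,"translation":[3.2,-13.2,-4],"delta_rot":[0,0,0]},{"hand":8.5,"translation":[3.2,-13.2,-6],"delta_rot":[0,0,0]}]}}

```text
time_s: 6.18
tool_pos: [619.6, -260.1, 81.0]
orientation: [0.556, -0.437, 0.439, -0.554]
wrist_force: [0.9, -0.9, -0.8]
width: 0.997
```

Emit:
{"op": "step_arm", "data": {"increments": [{"hand":8.5,"translation":[0,0,0],"delta_rot":[0,0,0]},{"hand":8.5,"translation":[0,0,0],"delta_rot":[0,0,0]},{"hand":8.5,"translation":[0,0,0],"delta_rot":[0,0,0]},{"hand":8.5,"translation":[0,0,0],"delta_rot":[0,0,0]},{"hand":8.5,"translation":[0,0,0],"delta_rot":[0,0,0]}]}}

```text
time_s: 6.6
tool_pos: [620.5, -252.1, 82.8]
orientation: [-0.556, 0.436, -0.437, 0.557]
wrist_force: [-0.1, -0.7, -0.8]
width: 0.997
```

Run:
```python
from h import *
c,m,s=snap("wrist","w5");X=R.from_quat(s["orientation"]).as_matrix()[:,0];print(s["time_s"],s["tool_pos"],np.degrees(np.arctan2(X[1],X[0])),s["width"])
g=cv2.cvtColor(c["frame"],cv2.COLOR_RGB2GRAY);print(proj(m,[(618.6,-253,34)]))
```

```text
6.6 [ 620.52325402 -252.12059103   82.80196617] -76.1606465162013 0.9969436375057017
[[274.00032259 234.77596237]]
```

View pics/w5.png

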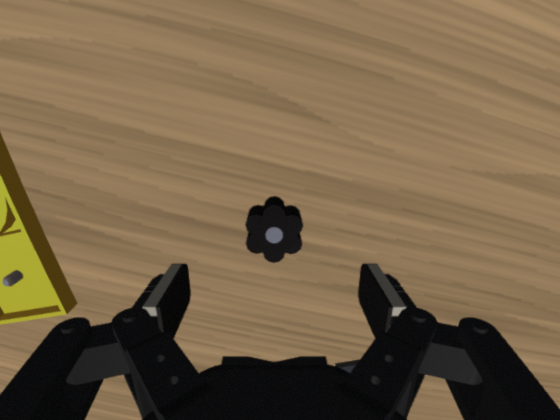

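The knob lies centred between the jaws (274,235), its lobe pairs facing the pads. I'm descending, closing and lifting.

Emit:
{"op": "step_arm", "data": {"increments": [{"hand":8.5,"translation":[-0.2,-0.1,-1.5],"delta_rot":[0,0,0]},{"hand":8.5,"translation":[-0.2,-0.1,-3.5],"delta_rot":[0,0,0]},{"hand":8.5,"translation":[-0.2,-0.1,-5.3],"delta_rot":[0,0,0]},{"hand":8.5,"translation":[-0.2,-0.1,-6.4],"delta_rot":[0,0,0]},{"hand":8.5,"translation":[-0.2,-0.1,-6.4],"delta_rot":[0,0,0]}]}}

```text
time_s: 7.07
tool_pos: [616.7, -253.2, 15.4]
orientation: [0.557, -0.437, 0.435, -0.556]
wrist_force: [0.4, 0.2, -0.4]
width: 0.993
```

Emit:
{"op": "step_arm", "data": {"increments": [{"hand":2.5,"translation":[0,0,0],"delta_rot":[0,0,0]},{"hand":2.5,"translation":[0,0,0],"delta_rot":[0,0,0]},{"hand":2.5,"translation":[0,0,0],"delta_rot":[0,0,0]},{"hand":2.5,"translation":[0,0,0],"delta_rot":[0,0,0]},{"hand":2.5,"translation":[0,0,0],"delta_rot":[0,0,0]}], "newtons": 40}}

```text
time_s: 7.48
tool_pos: [618.3, -254.1, 18.6]
orientation: [-0.556, 0.436, -0.437, 0.556]
wrist_force: [-1.2, 1.2, 8.1]
width: 0.456
```

Emit:
{"op": "step_arm", "data": {"increments": [{"hand":2.5,"translation":[0,0,0],"delta_rot":[0,0,0]},{"hand":2.5,"translation":[0,0,0],"delta_rot":[0,0,0]},{"hand":2.5,"translation":[0,0,0.5],"delta_rot":[0,0,0]},{"hand":2.5,"translation":[0,0,3],"delta_rot":[0,0,0]},{"hand":2.5,"translation":[0,0,6],"delta_rot":[0,0,0]}]}}

```text
time_s: 7.9
tool_pos: [616.6, -253.4, 76.7]
orientation: [0.557, -0.438, 0.435, -0.556]
wrist_force: [1.0, -0.6, 0.7]
width: 0.454
```

The width of 39 mm matches the lobe pairs. Carrying it to above the nest at about (582,-11).

Emit:
{"op": "step_arm", "data": {"increments": [{"hand":2.5,"translation":[-0.5,3.0,1],"delta_rot":[0,0,3]},{"hand":2.5,"translation":[-1.0,6.3,2],"delta_rot":[0,0,6]},{"hand":2.5,"translation":[-1.5,10.0,2],"delta_rot":[0,0,9]},{"hand":2.5,"translation":[-2.0,13.5,2],"delta_rot":[0,0,12]},{"hand":2.5,"translation":[-2.5,17.0,2],"delta_rot":[0,0,12]}]}}

```text
time_s: 8.32
tool_pos: [592.4, -82.4, 98.2]
orientation: [-0.599, 0.375, -0.375, 0.6]
wrist_force: [1.2, 0.7, -0.7]
width: 0.455
```

Emit:
{"op": "step_arm", "data": {"increments": [{"hand":2.5,"translation":[-0.5,3.5,0],"delta_rot":[0,0,0]},{"hand":2.5,"translation":[-0.9,6.0,0],"delta_rot":[0,0,0]},{"hand":2.5,"translation":[-1.1,7.3,0],"delta_rot":[0,0,0]},{"hand":2.5,"translation":[-1.1,7.3,0],"delta_rot":[0,0,0]},{"hand":2.5,"translation":[-1.1,7.3,0],"delta_rot":[0,0,0]}]}}

```text
time_s: 8.73
tool_pos: [582.0, -11.0, 97.7]
orientation: [0.599, -0.375, 0.376, -0.599]
wrist_force: [-0.2, -1.3, 0.1]
width: 0.452
```

Run:
```python
from h import *
c,m,s=snap("wrist","w6");print(s["time_s"],s["tool_pos"],s["wrist_force"],s["width"])
```

```text
8.7333 [581.97986974 -10.98602127  97.73269628] [-0.16660901 -1.31842979  0.14643284] 0.4518282227849355
```

View pics/w6.png

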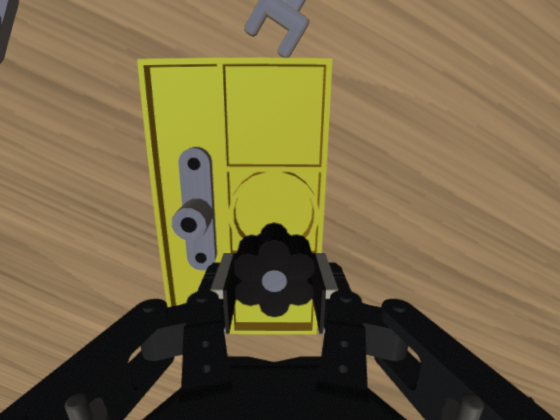

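The knob is held upright. Tray corners are at (138,60) and (332,60), the ring edges at x 232 and 314, and the pocket divider at row 166.

Run:
```python
from h import *
np.set_printoptions(precision=1,suppress=True)
c,s=pickle.load(open("w6.pkl","rb"));m=cam(c,s)
y=np.radians(25.7);Rt=np.array([[np.cos(y),-np.sin(y)],[np.sin(y),np.cos(y)]])
P=onplane(m,[(138,60),(332,60),(232,212),(314,212),(275,166)],16)[:,:2]
print("tray coords (exp 116,68 / 116,-68 / ?,5 / ?,-61 / 38,?)",(P-[569.2,14])@Rt)
h=onplane(m,[(274,281)],97.7-18.6+34)[:,:2];print("knob tray",(h-[569.2,14])@Rt)
```

```text
tray coords (exp 116,68 / 116,-68 / ?,5 / ?,-61 / 38,?) [[116.1  67. ]
 [115.3 -68.4]
 [  4.1   5.1]
 [  4.2 -60.3]
 [ 41.  -29.1]]
knob tray [[  1.1 -28.4]]
```

Every tray feature matches within about 3 mm, and the knob is at tray (1.1,-28.4). Lowering to TCP z≈23 and releasing.

Emit:
{"op": "step_arm", "data": {"increments": [{"hand":2.5,"translation":[0,0,-1.5],"delta_rot":[0,0,0]},{"hand":2.5,"translation":[0,0,-3.5],"delta_rot":[0,0,0]},{"hand":2.5,"translation":[0,0,-5.5],"delta_rot":[0,0,0]},{"hand":2.5,"translation":[0,0,-6.8],"delta_rot":[0,0,0]},{"hand":2.5,"translation":[0,0,-7.4],"delta_rot":[0,0,0]}]}}

```text
time_s: 9.2
tool_pos: [581.1, -12.3, 21.8]
orientation: [0.599, -0.377, 0.376, -0.598]
wrist_force: [-8.9, -2.9, 39.4]
width: 0.451
```

Emit:
{"op": "step_arm", "data": {"increments": [{"hand":2.5,"translation":[0,0,-0.1],"delta_rot":[0,0,0]},{"hand":2.5,"translation":[0,0,-0.1],"delta_rot":[0,0,0]},{"hand":5.8,"translation":[0,0,-0.1],"delta_rot":[0,0,0]},{"hand":5.8,"translation":[0,0,-0.1],"delta_rot":[0,0,0]},{"hand":5.8,"translation":[0,0,-0.1],"delta_rot":[0,0,0]}]}}

```text
time_s: 9.62
tool_pos: [582.1, -11.0, 22.7]
orientation: [-0.599, 0.376, -0.376, 0.599]
wrist_force: [-0.9, 0.1, 0.4]
width: 0.682
```

Emit:
{"op": "step_arm", "data": {"increments": [{"hand":5.8,"translation":[0,0,0],"delta_rot":[0,0,0]},{"hand":5.8,"translation":[0,0,1.5],"delta_rot":[0,0,0]},{"hand":5.8,"translation":[0,0,4.5],"delta_rot":[0,0,0]},{"hand":5.8,"translation":[0,0,8],"delta_rot":[0,0,0]},{"hand":8.5,"translation":[0,0,12],"delta_rot":[0,0,0]}]}}

```text
time_s: 10.03
tool_pos: [580.8, -10.8, 142.8]
orientation: [0.599, -0.377, 0.375, -0.599]
wrist_force: [-0.0, -0.3, -1.1]
width: 0.802
```

Touchdown peaked at 39 N, so I'll set the next ones down more slowly. Moving to the U bracket, turning +93.6°.

Emit:
{"op": "step_arm", "data": {"increments": [{"hand":8.5,"translation":[-1.0,-1.2,0],"delta_rot":[0,0,6]},{"hand":8.5,"translation":[-2.5,-3.0,0],"delta_rot":[0,0,12]},{"hand":8.5,"translation":[-4.0,-4.9,0],"delta_rot":[0,0,18]},{"hand":8.5,"translation":[-5.6,-6.7,0],"delta_rot":[0,0,24]},{"hand":8.5,"translation":[-7.2,-8.6,0],"delta_rot":[0,0,30]}]}}

```text
time_s: 10.45
tool_pos: [508.9, -97.4, 142.5]
orientation: [0.676, -0.206, 0.206, -0.676]
wrist_force: [1.4, -0.1, -0.3]
width: 0.997
```

Emit:
{"op": "step_arm", "data": {"increments": [{"hand":8.5,"translation":[-1.5,-1.8,0],"delta_rot":[0,0,6.5]},{"hand":8.5,"translation":[-3.0,-3.6,0],"delta_rot":[0,0,13]},{"hand":8.5,"translation":[-4.6,-5.5,0],"delta_rot":[0,0,19.5]},{"hand":8.5,"translation":[-6.2,-7.3,0],"delta_rot":[0,0,26]},{"hand":8.5,"translation":[-7.6,-9.0,0],"delta_rot":[0,0,32.5]}]}}

```text
time_s: 10.87
tool_pos: [432.7, -187.8, 142.5]
orientation: [0.707, -0.009, 0.009, -0.707]
wrist_force: [0.4, -0.1, 0.5]
width: 0.999
```

Emit:
{"op": "step_arm", "data": {"increments": [{"hand":8.5,"translation":[-1.4,-1.8,0],"delta_rot":[0,0,6.5]},{"hand":8.5,"translation":[-2.8,-3.6,0],"delta_rot":[0,0,13]},{"hand":8.5,"translation":[-4.2,-5.2,-1],"delta_rot":[0,0,19.5]},{"hand":8.5,"translation":[-5.2,-6.5,-3],"delta_rot":[0,0,26]},{"hand":8.5,"translation":[-5.4,-6.7,-5],"delta_rot":[0,0,31]}]}}

```text
time_s: 11.28
tool_pos: [378.3, -256.5, 92.3]
orientation: [0.685, 0.18, -0.18, -0.683]
wrist_force: [-0.0, -1.3, -0.0]
width: 0.996
```

Emit:
{"op": "step_arm", "data": {"increments": [{"hand":8.5,"translation":[0,0,0],"delta_rot":[0,0,0]},{"hand":8.5,"translation":[0,0,0],"delta_rot":[0,0,0]},{"hand":8.5,"translation":[0,0,0],"delta_rot":[0,0,0]},{"hand":8.5,"translation":[0,0,0],"delta_rot":[0,0,0]},{"hand":8.5,"translation":[0,0,0],"delta_rot":[0,0,0]}]}}

```text
time_s: 11.7
tool_pos: [380.5, -253.7, 93.2]
orientation: [0.685, 0.179, -0.178, -0.684]
wrist_force: [0.5, 0.3, -0.2]
width: 0.998
```

Run:
```python
from h import *
c,m,s=snap("wrist","w7");X=R.from_quat(s["orientation"]).as_matrix()[:,0];print(s["time_s"],s["tool_pos"],np.degrees(np.arctan2(X[1],X[0])),s["width"],s["q"])
```

```text
11.7 [ 380.52476414 -253.68322716   93.21292761] 29.241659675541012 0.9976157840974044 [ 0.89269689  0.35202417 -0.42911056  2.12319619  0.22337641  0.70688169
  0.82656871]
```

View pics/w7.png

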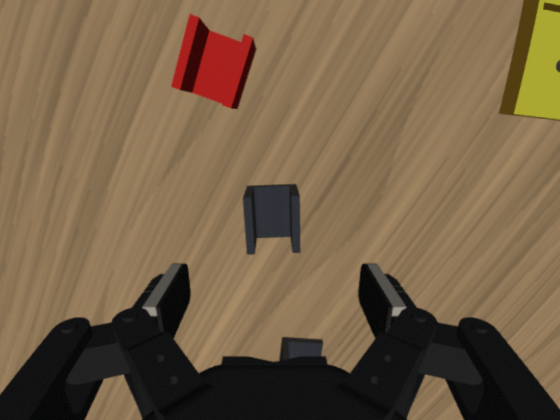

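The dark U's walls are parallel to the pads (wall tops at x 245–300, rows 187–253). The red one (215,60) and the L (302,350) are clear of the fingers.

Run:
```python
from h import *
np.set_printoptions(precision=1,suppress=True)
c,s=pickle.load(open("w7.pkl","rb"));m=cam(c,s);M=R.from_quat(s["orientation"]).as_matrix()
P=onplane(m,[(245,190),(298.5,188),(300,251),(246,253)],36);print(P.mean(0),((P-s["tool_pos"])@M)[:,[0,2]])
```

```text
[ 377.4 -250.6   36. ] [[-20.1  27.6]
 [ 16.9  29. ]
 [ 19.2 -19. ]
 [-20.9 -20.6]]
```

Emit:
{"op": "step_arm", "data": {"increments": [{"hand":8.5,"translation":[-0.2,0.1,-1.5],"delta_rot":[0,0,0]},{"hand":8.5,"translation":[-0.2,0.1,-3.5],"delta_rot":[0,0,0]},{"hand":8.5,"translation":[-0.2,0.1,-5.5],"delta_rot":[0,0,0]},{"hand":8.5,"translation":[-0.2,0.1,-7.0],"delta_rot":[0,0,0]},{"hand":8.5,"translation":[-0.2,0.1,-7.5],"delta_rot":[0,0,0]}]}}

```text
time_s: 12.17
tool_pos: [377.3, -252.2, 15.9]
orientation: [-0.684, -0.178, 0.179, 0.685]
wrist_force: [-0.4, 0.1, 0.0]
width: 0.996
```

Emit:
{"op": "step_arm", "data": {"increments": [{"hand":2.5,"translation":[0,0,0],"delta_rot":[0,0,0]},{"hand":2.5,"translation":[0,0,0],"delta_rot":[0,0,0]},{"hand":2.5,"translation":[0,0,0],"delta_rot":[0,0,0]},{"hand":2.5,"translation":[0,0,0],"delta_rot":[0,0,0]},{"hand":2.5,"translation":[0,0,0],"delta_rot":[0,0,0]}], "newtons": 60}}

```text
time_s: 12.58
tool_pos: [378.4, -253.2, 18.5]
orientation: [0.685, 0.179, -0.178, -0.684]
wrist_force: [-3.2, 1.6, 13.2]
width: 0.448
```

Emit:
{"op": "step_arm", "data": {"increments": [{"hand":2.5,"translation":[0,0,0],"delta_rot":[0,0,0]},{"hand":2.5,"translation":[0,0,0],"delta_rot":[0,0,0]},{"hand":2.5,"translation":[0,0,0.5],"delta_rot":[0,0,0]},{"hand":2.5,"translation":[0,0,3],"delta_rot":[0,0,0]},{"hand":2.5,"translation":[0,0,6],"delta_rot":[0,0,0]}]}}

```text
time_s: 13.0
tool_pos: [376.8, -252.1, 77.4]
orientation: [-0.683, -0.178, 0.179, 0.685]
wrist_force: [0.6, -0.3, -2.5]
width: 0.45
```

Emit:
{"op": "step_arm", "data": {"increments": [{"hand":2.5,"translation":[0,0,1],"delta_rot":[0,0,0]},{"hand":2.5,"translation":[0,0,2],"delta_rot":[0,0,0]},{"hand":2.5,"translation":[0,0,2],"delta_rot":[0,0,0]},{"hand":2.5,"translation":[0,0,2],"delta_rot":[0,0,0]},{"hand":2.5,"translation":[0,0,2],"delta_rot":[0,0,0]}]}}

```text
time_s: 13.42
tool_pos: [377.2, -252.6, 96.4]
orientation: [-0.684, -0.178, 0.179, 0.684]
wrist_force: [-0.5, -0.2, -2.5]
width: 0.453
```

The bracket is held (38 mm wide, about 2 N of weight). Carrying it over the square pocket at about (651,22).

Emit:
{"op": "step_arm", "data": {"increments": [{"hand":2.5,"translation":[1.5,1.5,0],"delta_rot":[0,0,-1]},{"hand":2.5,"translation":[4.0,4.0,0],"delta_rot":[0,0,-2]},{"hand":2.5,"translation":[6.5,6.5,0],"delta_rot":[0,0,-3.6]},{"hand":2.5,"translation":[9.0,9.0,0],"delta_rot":[0,0,-3.6]},{"hand":2.5,"translation":[11.5,11.5,0],"delta_rot":[0,0,-3.6]}]}}

```text
time_s: 13.83
tool_pos: [493.1, -136.2, 96.0]
orientation: [-0.689, -0.156, 0.158, 0.69]
wrist_force: [0.4, -0.6, -2.3]
width: 0.451
```

Emit:
{"op": "step_arm", "data": {"increments": [{"hand":2.5,"translation":[2.5,2.5,0],"delta_rot":[0,0,0]},{"hand":2.5,"translation":[5.0,5.0,0],"delta_rot":[0,0,0]},{"hand":2.5,"translation":[7.5,7.5,0],"delta_rot":[0,0,0]},{"hand":2.5,"translation":[10.0,10.0,0],"delta_rot":[0,0,0]},{"hand":2.5,"translation":[12.5,12.5,0],"delta_rot":[0,0,0]}]}}

```text
time_s: 14.25
tool_pos: [618.1, -11.3, 95.6]
orientation: [-0.689, -0.156, 0.158, 0.69]
wrist_force: [0.6, -1.0, -2.0]
width: 0.453
```

Emit:
{"op": "step_arm", "data": {"increments": [{"hand":2.5,"translation":[2.0,2.0,0],"delta_rot":[0,0,0]},{"hand":2.5,"translation":[3.2,3.4,0],"delta_rot":[0,0,0]},{"hand":2.5,"translation":[3.4,3.5,0],"delta_rot":[0,0,0]},{"hand":2.5,"translation":[3.4,3.5,0],"delta_rot":[0,0,0]},{"hand":2.5,"translation":[3.4,3.5,0],"delta_rot":[0,0,0]}]}}

```text
time_s: 14.67
tool_pos: [650.9, 21.7, 95.8]
orientation: [0.689, 0.156, -0.158, -0.689]
wrist_force: [0.5, -1.3, -2.8]
width: 0.452
```

Run:
```python
from h import *
c,m,s=snap("wrist","w8");X=R.from_quat(s["orientation"]).as_matrix()[:,0];print(s["time_s"],s["tool_pos"],np.degrees(np.arctan2(X[1],X[0])),s["width"])
y=np.radians(25.7);Rt=np.array([[np.cos(y),-np.sin(y)],[np.sin(y),np.cos(y)]]);print((s["tool_pos"][:2]-[569.2,14])@Rt)
```

```text
14.6667 [650.8935618   21.6673368   95.81790926] 25.66348335330407 0.4519209650135719
[ 76.93720159 -28.51829422]
```

View pics/w8.png

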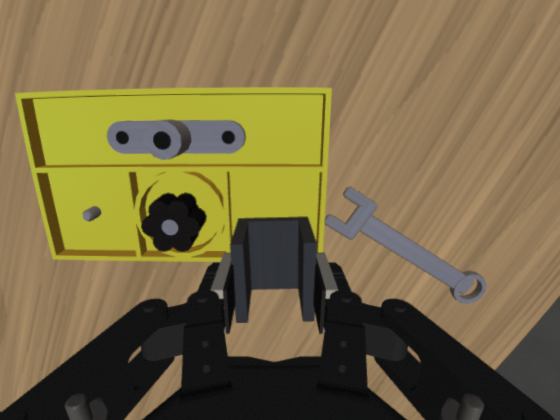

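The bracket is over the plain pocket. The knob sits inside the ring (170,227), and the wrench end at (345,210) is clear and low. Lowering slowly.

Emit:
{"op": "step_arm", "data": {"increments": [{"hand":2.5,"translation":[0,0,-1.5],"delta_rot":[0,0,0]},{"hand":2.5,"translation":[0,0,-3.5],"delta_rot":[0,0,0]},{"hand":2.5,"translation":[0,0,-5.0],"delta_rot":[0,0,0]},{"hand":2.5,"translation":[0,0,-6.0],"delta_rot":[0,0,0]},{"hand":2.5,"translation":[0,0,-6.5],"delta_rot":[0,0,0]}]}}

```text
time_s: 15.13
tool_pos: [650.7, 21.7, 30.1]
orientation: [-0.689, -0.156, 0.158, 0.69]
wrist_force: [-0.3, 0.1, -2.9]
width: 0.452
```

Emit:
{"op": "step_arm", "data": {"increments": [{"hand":2.5,"translation":[0,0,-0.3],"delta_rot":[0,0,0]},{"hand":2.5,"translation":[0,0,-0.5],"delta_rot":[0,0,0]},{"hand":2.5,"translation":[0,0,-0.7],"delta_rot":[0,0,0]},{"hand":2.5,"translation":[0,0,-0.8],"delta_rot":[0,0,0]},{"hand":2.5,"translation":[0,0,-0.8],"delta_rot":[0,0,0]}]}}

```text
time_s: 15.55
tool_pos: [651.9, 22.2, 24.5]
orientation: [0.69, 0.157, -0.157, -0.689]
wrist_force: [0.9, 0.0, -2.8]
width: 0.457
```

Emit:
{"op": "step_arm", "data": {"increments": [{"hand":5.5,"translation":[0,0,0],"delta_rot":[0,0,0]},{"hand":5.5,"translation":[0,0,0],"delta_rot":[0,0,0]},{"hand":5.5,"translation":[0,0,0],"delta_rot":[0,0,0]},{"hand":5.5,"translation":[0,0,0],"delta_rot":[0,0,0]},{"hand":5.5,"translation":[0,0,0],"delta_rot":[0,0,0]}]}}

```text
time_s: 15.97
tool_pos: [651.9, 22.2, 24.5]
orientation: [0.689, 0.157, -0.157, -0.689]
wrist_force: [-0.6, -0.6, 0.4]
width: 0.644
```

Emit:
{"op": "step_arm", "data": {"increments": [{"hand":5.5,"translation":[0,0,1.5],"delta_rot":[0,0,0]},{"hand":5.5,"translation":[0,0,4.5],"delta_rot":[0,0,0]},{"hand":5.5,"translation":[0,0,8],"delta_rot":[0,0,0]},{"hand":8.5,"translation":[0,0,11],"delta_rot":[0,0,0]},{"hand":8.5,"translation":[0,0,12],"delta_rot":[0,0,0]}]}}

```text
time_s: 16.38
tool_pos: [653.5, 22.6, 150.3]
orientation: [0.69, 0.159, -0.155, -0.689]
wrist_force: [0.7, -0.4, 0.2]
width: 0.903
```

Run:
```python
from h import *
np.set_printoptions(precision=1,suppress=True)
A=pickle.load(open("scene0.pkl","rb"));B=pickle.load(open("side0.pkl","rb"))
c,s=pickle.load(open("w4.pkl","rb"));m=cam(c,s)
# bushing top ring centre in w4: image crop to pick
f=c["frame"][170:290,0:120];cv2.imwrite("pics/crop2.png",cv2.resize(f,(600,600),interpolation=2)[:,:,::-1])
for p in((10,238),(14,238)):print(onplane(m,[p],34),tri([(m,p),(cam(A),(299,150.5)),(cam(B),(255,304))]))
```

```text
[[383.6 238.7  34. ]] (array([387.4, 235.7,  37. ]), np.float64(1.1751740332233764))
[[386.1 235.1  34. ]] (array([387.9, 234.7,  35.9]), np.float64(0.6341432907978897))
```

The release dropped the bracket about 2 mm at most. Now the bushing at about (387,235); the three-view height is 36 against 34 given.

Emit:
{"op": "step_arm", "data": {"increments": [{"hand":8.5,"translation":[-2.0,1.6,0],"delta_rot":[0,0,0]},{"hand":8.5,"translation":[-5.0,4.0,0],"delta_rot":[0,0,0]},{"hand":8.5,"translation":[-8.0,6.4,0],"delta_rot":[0,0,0]},{"hand":8.5,"translation":[-11.0,8.8,0],"delta_rot":[0,0,0]},{"hand":8.5,"translation":[-14.0,11.2,0],"delta_rot":[0,0,0]}]}}

```text
time_s: 16.8
tool_pos: [510.2, 135.0, 145.0]
orientation: [0.69, 0.157, -0.157, -0.689]
wrist_force: [0.2, 1.8, 0.2]
width: 0.995
```

Emit:
{"op": "step_arm", "data": {"increments": [{"hand":8.5,"translation":[-3.0,2.4,0],"delta_rot":[0,0,0]},{"hand":8.5,"translation":[-6.0,4.8,0],"delta_rot":[0,0,0]},{"hand":8.5,"translation":[-9.0,7.4,-1],"delta_rot":[0,0,0]},{"hand":8.5,"translation":[-11.5,9.4,-3],"delta_rot":[0,0,0]},{"hand":8.5,"translation":[-12.5,10.1,-5],"delta_rot":[0,0,0]}]}}

```text
time_s: 17.22
tool_pos: [384.1, 238.0, 95.2]
orientation: [-0.689, -0.159, 0.158, 0.689]
wrist_force: [0.8, 0.6, -0.2]
width: 0.996
```

Emit:
{"op": "step_arm", "data": {"increments": [{"hand":8.5,"translation":[0,0,0],"delta_rot":[0,0,0]},{"hand":8.5,"translation":[0,0,0],"delta_rot":[0,0,0]},{"hand":8.5,"translation":[0,0,0],"delta_rot":[0,0,0]},{"hand":8.5,"translation":[0,0,0],"delta_rot":[0,0,0]},{"hand":8.5,"translation":[0,0,0],"delta_rot":[0,0,0]}]}}

```text
time_s: 17.63
tool_pos: [387.9, 234.8, 95.0]
orientation: [-0.69, -0.157, 0.156, 0.69]
wrist_force: [0.3, 0.1, -1.1]
width: 0.996
```

Run:
```python
from h import *
c,m,s=snap("wrist","w9");print(s["time_s"],s["tool_pos"],s["width"],proj(m,[(387,235,34)]))
```

```text
17.6333 [387.8651456  234.78626678  95.03743716] 0.9964476610095242 [[272.99544959 224.50547956]]
```

View pics/w9.png

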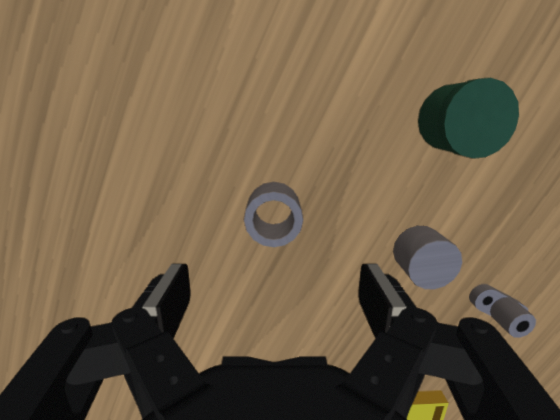

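The bushing's open ring is at (274,218), so the target moves about 4 mm to (385,239). The plug (428,258) clears the right finger by more than 25 mm and the tin is far off. I'm descending and gripping.

Emit:
{"op": "step_arm", "data": {"increments": [{"hand":8.5,"translation":[-0.2,0.4,-1.5],"delta_rot":[0,0,0]},{"hand":8.5,"translation":[-0.2,0.4,-3.5],"delta_rot":[0,0,0]},{"hand":8.5,"translation":[-0.2,0.4,-5.5],"delta_rot":[0,0,0]},{"hand":8.5,"translation":[-0.2,0.4,-7.0],"delta_rot":[0,0,0]},{"hand":8.5,"translation":[-0.2,0.4,-7.7],"delta_rot":[0,0,0]}]}}

```text
time_s: 18.1
tool_pos: [384.5, 238.6, 15.9]
orientation: [0.69, 0.156, -0.157, -0.689]
wrist_force: [-0.3, 1.6, 0.1]
width: 0.998
```

Emit:
{"op": "step_arm", "data": {"increments": [{"hand":3.0,"translation":[0,0,0],"delta_rot":[0,0,0]},{"hand":3.0,"translation":[0,0,0],"delta_rot":[0,0,0]},{"hand":3.0,"translation":[0,0,0],"delta_rot":[0,0,0]},{"hand":3.0,"translation":[0,0,0],"delta_rot":[0,0,0]},{"hand":3.0,"translation":[0,0,0],"delta_rot":[0,0,0]}]}}

```text
time_s: 18.52
tool_pos: [385.3, 239.4, 18.6]
orientation: [0.69, 0.158, -0.156, -0.689]
wrist_force: [-4.6, -2.5, 21.4]
width: 0.488
```

Emit:
{"op": "step_arm", "data": {"increments": [{"hand":3.0,"translation":[0,0,0],"delta_rot":[0,0,0]},{"hand":3.0,"translation":[0,0,0],"delta_rot":[0,0,0]},{"hand":3.0,"translation":[0,0,0.5],"delta_rot":[0,0,0]},{"hand":3.0,"translation":[0,0,3],"delta_rot":[0,0,0]},{"hand":3.0,"translation":[0,0,6],"delta_rot":[0,0,0]}]}}

```text
time_s: 18.93
tool_pos: [383.8, 238.8, 77.5]
orientation: [0.69, 0.156, -0.158, -0.689]
wrist_force: [-0.1, 0.1, -0.8]
width: 0.485
```

Emit:
{"op": "step_arm", "data": {"increments": [{"hand":3.0,"translation":[0,0,1],"delta_rot":[0,0,0]},{"hand":3.0,"translation":[0,0,2],"delta_rot":[0,0,0]},{"hand":3.0,"translation":[0,0,3],"delta_rot":[0,0,0]},{"hand":3.0,"translation":[0,0,3],"delta_rot":[0,0,0]},{"hand":3.0,"translation":[0,0,3],"delta_rot":[0,0,0]}]}}

```text
time_s: 19.35
tool_pos: [384.8, 239.0, 107.2]
orientation: [0.69, 0.157, -0.157, -0.689]
wrist_force: [0.2, 0.6, -2.8]
width: 0.489
```

It's held (about 41.5 mm reading; the readings run about 1–2 mm low throughout). Carrying it to the peg at (513,-43.5).

Emit:
{"op": "step_arm", "data": {"increments": [{"hand":3.0,"translation":[0.8,-2.0,0],"delta_rot":[0,0,0]},{"hand":3.0,"translation":[2.2,-5.0,0],"delta_rot":[0,0,0]},{"hand":3.0,"translation":[3.7,-8.3,0],"delta_rot":[0,0,0]},{"hand":3.0,"translation":[5.2,-11.6,0],"delta_rot":[0,0,0]},{"hand":3.0,"translation":[6.7,-14.9,0],"delta_rot":[0,0,0]}]}}

```text
time_s: 19.77
tool_pos: [451.6, 88.5, 106.3]
orientation: [-0.689, -0.157, 0.158, 0.689]
wrist_force: [1.7, 0.3, -1.9]
width: 0.488
```

Emit:
{"op": "step_arm", "data": {"increments": [{"hand":3.0,"translation":[1.5,-3.3,0],"delta_rot":[0,0,0]},{"hand":3.0,"translation":[3.0,-6.6,0],"delta_rot":[0,0,0]},{"hand":3.0,"translation":[4.5,-9.9,0],"delta_rot":[0,0,0]},{"hand":3.0,"translation":[5.7,-12.5,0],"delta_rot":[0,0,0]},{"hand":3.0,"translation":[6.1,-13.3,0],"delta_rot":[0,0,0]}]}}

```text
time_s: 20.18
tool_pos: [513.4, -47.4, 105.9]
orientation: [0.69, 0.155, -0.156, -0.69]
wrist_force: [0.3, 0.6, -1.6]
width: 0.485
```

Emit:
{"op": "step_arm", "data": {"increments": [{"hand":3.0,"translation":[0,0,0],"delta_rot":[0,0,0]},{"hand":3.0,"translation":[0,0,0],"delta_rot":[0,0,0]},{"hand":3.0,"translation":[0,0,0],"delta_rot":[0,0,0]},{"hand":3.0,"translation":[0,0,0],"delta_rot":[0,0,0]},{"hand":3.0,"translation":[0,0,0],"delta_rot":[0,0,0]}]}}

```text
time_s: 20.6
tool_pos: [512.5, -41.8, 107.2]
orientation: [-0.689, -0.158, 0.158, 0.689]
wrist_force: [0.8, -0.0, -1.5]
width: 0.491
```

Run:
```python
from h import *
c,m,s=snap("wrist","w10");print(s["time_s"],s["tool_pos"],s["width"],s["wrist_force"])
y=np.radians(25.7);Rt=np.array([[np.cos(y),-np.sin(y)],[np.sin(y),np.cos(y)]]);print((s["tool_pos"][:2]-[569.2,14])@Rt)
```

```text
20.6 [512.4682692 -41.7669062 107.1996561] 0.49050600357635565 [ 0.84677672 -0.04783338 -1.48945689]
[-75.3034845  -25.64804728]
```

View pics/w10.png

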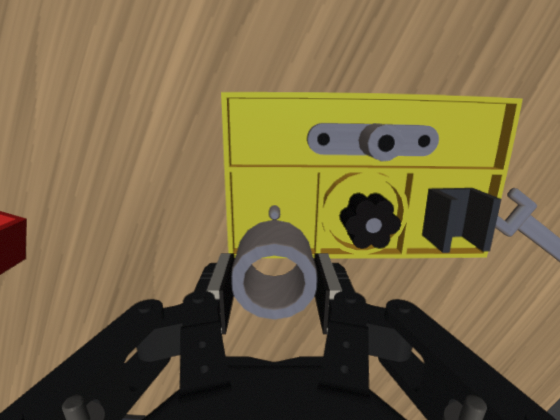

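The peg is visible at (275,213) ahead of the bushing (top ring centre 274,282). The U stands in its pocket and the knob in the ring.

Run:
```python
from h import *
np.set_printoptions(precision=1,suppress=True)
c,s=pickle.load(open("w10.pkl","rb"));m=cam(c,s)
y=np.radians(25.7);Rt=np.array([[np.cos(y),-np.sin(y)],[np.sin(y),np.cos(y)]]);T=lambda P:(P[:,:2]-[569.2,14])@Rt
print("peg",T(onplane(m,[(275,214)],18)),"bushing",T(onplane(m,[(274,282)],107.2-18.6+34)),"corner",T(onplane(m,[(222,94),(521,99)],16)))
c4=pickle.load(open("w4.pkl","rb"));c8=pickle.load(open("w8.pkl","rb"))
print("peg tri",tri([(m,(275,215)),(cam(*c8),(86,217)),(cam(*c4),(324,274))]))
print("knob",T(onplane(m,[(373,226)],38)),"U",T(onplane(m,[(426,190),(489,188),(497,250),(436,250)],40)))
```

```text
peg [[-74.5 -26.6]] bushing [[-75.4 -26. ]] corner [[-114.    66.7]
 [ 116.2   67. ]]
peg tri (array([514.5, -43.4,  16.5]), np.float64(1.7835883635999157))
knob [[  0.7 -29.4]] U [[ 36.9  -0.3]
 [ 85.8   1.6]
 [104.7 -49.7]
 [ 53.  -49.1]]
```

The bushing is aligned with the peg to about 1 mm, so I'm lowering slowly.

Emit:
{"op": "step_arm", "data": {"increments": [{"hand":3.0,"translation":[0,0,-1.5],"delta_rot":[0,0,0]},{"hand":3.0,"translation":[0,0,-3.5],"delta_rot":[0,0,0]},{"hand":3.0,"translation":[0,0,-5.5],"delta_rot":[0,0,0]},{"hand":3.0,"translation":[0,0,-6.8],"delta_rot":[0,0,0]},{"hand":3.0,"translation":[0,0,-7.5],"delta_rot":[0,0,0]}]}}

```text
time_s: 21.07
tool_pos: [511.9, -42.3, 30.8]
orientation: [-0.689, -0.157, 0.158, 0.69]
wrist_force: [-0.7, -0.3, -1.2]
width: 0.489
```

Emit:
{"op": "step_arm", "data": {"increments": [{"hand":3.0,"translation":[0,0,-0.3],"delta_rot":[0,0,0]},{"hand":3.0,"translation":[0,0,-0.5],"delta_rot":[0,0,0]},{"hand":3.0,"translation":[0,0,-0.7],"delta_rot":[0,0,0]},{"hand":3.0,"translation":[0,0,-0.8],"delta_rot":[0,0,0]},{"hand":3.0,"translation":[0,0,-0.8],"delta_rot":[0,0,0]}]}}

```text
time_s: 21.48
tool_pos: [513.0, -42.9, 24.6]
orientation: [0.69, 0.157, -0.157, -0.689]
wrist_force: [0.3, -0.2, -2.8]
width: 0.486
```

Emit:
{"op": "step_arm", "data": {"increments": [{"hand":6.0,"translation":[0,0,0],"delta_rot":[0,0,0]},{"hand":6.0,"translation":[0,0,0],"delta_rot":[0,0,0]},{"hand":6.0,"translation":[0,0,0],"delta_rot":[0,0,0]},{"hand":6.0,"translation":[0,0,0],"delta_rot":[0,0,0]},{"hand":6.0,"translation":[0,0,0],"delta_rot":[0,0,0]}]}}

```text
time_s: 21.9
tool_pos: [512.8, -42.8, 24.4]
orientation: [0.689, 0.157, -0.157, -0.689]
wrist_force: [-0.8, -0.3, 0.2]
width: 0.699
```

Emit:
{"op": "step_arm", "data": {"increments": [{"hand":6.0,"translation":[0,0,1.5],"delta_rot":[0,0,0]},{"hand":6.0,"translation":[0,0,4.5],"delta_rot":[0,0,0]},{"hand":6.0,"translation":[0,0,8],"delta_rot":[0,0,0]},{"hand":6.0,"translation":[0,0,11],"delta_rot":[0,0,0]},{"hand":6.0,"translation":[0,0,13],"delta_rot":[0,0,0]}]}}

```text
time_s: 22.32
tool_pos: [513.4, -42.7, 157.1]
orientation: [0.69, 0.158, -0.156, -0.689]
wrist_force: [0.2, -0.3, -1.0]
width: 0.703
```

Emit:
{"op": "step_arm", "data": {"increments": [{"hand":8.5,"translation":[-0.5,-2.5,1],"delta_rot":[0,0,0]},{"hand":8.5,"translation":[-1,-5,3],"delta_rot":[0,0,0]},{"hand":8.5,"translation":[-1,-7,5],"delta_rot":[0,0,0]},{"hand":8.5,"translation":[-1,-8,6],"delta_rot":[0,0,0]},{"hand":8.5,"translation":[-1,-8,6],"delta_rot":[0,0,0]}]}}

```text
time_s: 22.73
tool_pos: [503.4, -125.5, 216.4]
orientation: [0.691, 0.157, -0.155, -0.689]
wrist_force: [-0.1, 0.9, -0.1]
width: 0.997
```

Run:
```python
from h import *
c,m,s=snap("wrist","w11");print(s["time_s"],s["tool_pos"],s["width"],s["wrist_force"])
a,ma,_=snap("scene","scene1");b,mb,_=snap("side","side1")
A=pickle.load(open("scene0.pkl","rb"));B=pickle.load(open("side0.pkl","rb"))
# unchanged-ness of bystanders: shift by template match
for n,I,J,boxes in(("scene",A["frame"],a["frame"],dict(plug=(325,158,357,188),tin=(340,134,368,164),short=(355,182,386,212),wrench=(335,252,408,318),L=(95,296,135,336),red=(134,200,168,232))),
                   ("side",B["frame"],b["frame"],dict(plug=(192,262,222,296),tin=(162,300,198,340),short=(170,240,200,270),wrench=(188,170,232,210),L=(365,155,390,182),red=(380,215,412,245)))):
    for k,(x0,y0,x1,y1) in boxes.items():
        r=cv2.matchTemplate(J[max(0,y0-10):y1+10,max(0,x0-10):x1+10],I[y0:y1,x0:x1],cv2.TM_CCOEFF_NORMED);_,v,_,p=cv2.minMaxLoc(r);print(n,k,round(v,3),p[0]-10,p[1]-10)
w=cv2.resize(c["frame"],(560,420));z=lambda f,x,y:cv2.resize(f[y:y+90,x:x+120],(240,180),interpolation=2)
out=np.hstack([w,np.vstack([z(a["frame"],230,190),z(b["frame"],210,175),np.zeros((60,240,3),np.uint8)])]);cv2.imwrite("pics/final.png",out[:,:,::-1])
```

```text
22.7333 [ 503.35979856 -125.46504446  216.35806363] 0.9966942377256024 [-0.08598377  0.88547284 -0.07322512]
scene plug 0.994 0 0
scene tin 0.997 0 0
scene short 0.993 0 0
scene wrench 0.982 0 0
scene L 0.998 0 0
scene red 0.997 0 0
side plug 0.997 0 0
side tin 0.999 0 0
side short 0.997 0 0
side wrench 0.994 0 0
side L 0.998 0 0
side red 0.998 0 0
```

View pics/final.png

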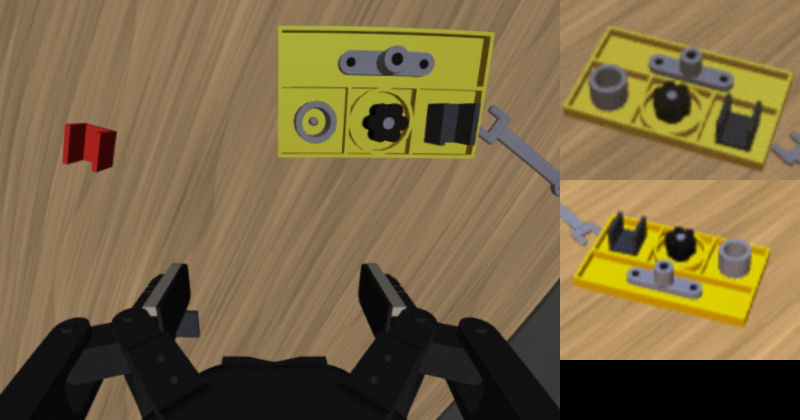

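All four stand in their places: bushing ring around the peg (315,121), knob in the ring (388,123), U upright (450,122), rocker in the channel. The bystanders show no pixel shift in either view. One numeric check of the placements before handing in.

Run:
```python
from h import *
np.set_printoptions(precision=1,suppress=True)
y=np.radians(25.7);Rt=np.array([[np.cos(y),-np.sin(y)],[np.sin(y),np.cos(y)]])
V={n:cam(*pickle.load(open(n+".pkl","rb"))) for n in("w10","w11","scene1","side1")}
sc=lambda x,y:(230+(x-560)/2,190+y/2); sd=lambda x,y:(210+(x-560)/2,175+(y-180)/2)
for n,v in dict(hub=[("w10",(386,143)),("w11",(397,59)),("scene1",sc(691,56)),("side1",sd(664,268))],knob=[("w10",(373,226)),("w11",(389,124)),("scene1",sc(672,95)),("side1",sd(680,234))],
  bushing=[("w11",(315,122)),("scene1",sc(608,74)),("side1",sd(735,245))],U_mid_top=[("scene1",sc(737,113)),("side1",sd(628,223))]).items():
    X,e=tri([(V[k],p) for k,p in v]);print(n,(X[:2]-[569.2,14])@Rt,"z",X[2].round(1),"miss",e.round(1))
```

```text
hub [ 2.9 34. ] z 38.1 miss 1.4
knob [  1.1 -29.4] z 40.3 miss 1.4
bushing [-75.7 -27.8] z 44.6 miss 1.6
U_mid_top [ 76.2 -30.1] z 40.2 miss 0.4
```

The hub, knob and U heights match 4 mm floor plus part height (40, 38, 40). The bushing reads 44.6 against 38 expected, so I'm checking that with a closer crop.

Run:
```python
from h import *
a=pickle.load(open("scene1.pkl","rb"))[0]["frame"];b=pickle.load(open("side1.pkl","rb"))[0]["frame"];w=pickle.load(open("w11.pkl","rb"))[0]["frame"]
z=lambda f,x,y,n:cv2.resize(f[y:y+n,x:x+n],(260,260),interpolation=2)
cv2.imwrite("pics/b.png",np.hstack([z(a,234,214,40),z(b,277,189,40),z(w,289,96,52)])[:,:,::-1])
```

```text
(no output)
```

View pics/b.png

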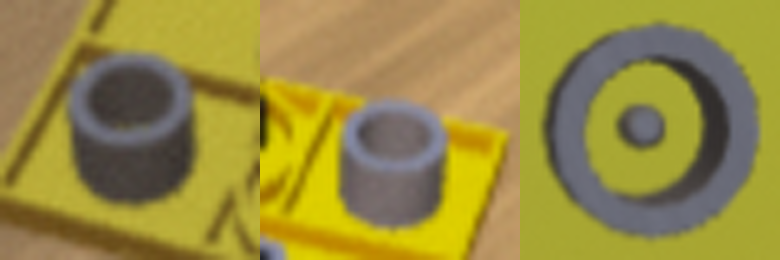

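Better rim centres from the crop are scene (254.2,229.1), side (297.6,209.9) and wrist (316,122). The peg stands centred in the hole.

Run:
```python
from h import *
from bench import finish_job
V={n:cam(*pickle.load(open(n+".pkl","rb"))) for n in("w11","scene1","side1")}
X,e=tri([(V["scene1"],(254.2,229.1)),(V["side1"],(297.6,209.9)),(V["w11"],(316,122))]);print(X,e)
if abs(X[2]-38)<5: print(finish_job())
```

```text
[513.38661963 -43.60073158  36.96060016] 0.40684857785434875
the job is handed in; nothing more can be done
None
```

I placed all four wanted parts in the tray and handed the job in at about 23 s of the 104 s allowed. I don't have the verdict, because `finish_job()` reports none.

The last camera checks, in tray coordinates from the tray centre:

| Part | Measured x, y (mm) | Target x, y (mm) | Top height, measured / expected (mm) |
|---|---|---|---|
| Long rocker | (3, 34) | (0, 38) | 38 / 40 |
| Bushing over the peg | (-76, -28) | (-76, -28) | 37 / 38 |
| Knob in the nest | (1, -29) | (0, -28) | 40 / 38 |
| U bracket | (76, -30) | (76, -28) | 40 / 40 |

In the last pictures all four look upright. The plug, tin, short rocker, L bracket, wrench and red bracket showed no pixel shift in either fixed view.

**Readings that disagreed:**
- **Bushing height:** its top first read 44.6 mm. Better rim picks from a close crop gave 37 mm, with the views agreeing to 0.4 mm.
- **Knob touchdown:** the wrist force read 39 N when the knob was set down. That is well under the 120 N wrist limit but higher than I wanted, so I lowered the last two parts more slowly.
- **Single-view picks:** a few quick ones (peg, ring and U corners) were 5–15 mm off, and I did not use them.

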